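# Fit the gas canister and lock it in the table stove

## Robot

A 7-joint arm with a two-finger parallel gripper is mounted at the origin on the work surface. World frame = base frame: x ahead of the robot, y to its left, z up, the work surface at z = 0. Lengths are in m, angles in rad, forces in N, time in s.
With the tool pointing down it reaches from about 0.4 to 0.875 m from the base axis. Payload 19.3 kg.
Tool frame: the origin (TCP) lies between the finger pads; the fingertips stand 17 mm ahead of it and the grasp point (between the pads) lies 2 mm behind it; z points along the fingers, y is the line along which they close (so a half turn about z gives the same grasp; the last joint's range is limited). The gripper opens to 85 mm and grips with 20 to 120 N. Pads are 22 mm wide; open, the fingers measure 114 mm over their backs; the gripper's body (76 mm by 85 mm) begins 54 mm behind the grasp point. The pads swing forward as they close: fully open they stand 13 mm farther back than shut.
Start: joints at [1.231, 0.521, -0.036, 1.599, 0.021, 1.021, -0.113], TCP at [0.167, -0.602, 0.248] pointing down, gripper open.
Joint ranges: [-2.91, 2.91], [-0.3, 2.13], [-1.5, 1.42], [0.17, 2.43], [-1.26, 4.41], [0.16, 1.93], [-2.52, 2.52]. Speed limits (rad/s): [1.89, 1.89, 2.39, 2.39, 3.01, 3.01, 3.01].

## Interface

Orientations are given as [roll, pitch, yaw] about the fixed x, y, z axes, in that order (R = Rz(yaw) Ry(pitch) Rx(roll)).
In Python, from workcell import bot gives the robot as it stands.
- The arm moves only by the shell command python3 -m inch 'ROWS' [FORCE]. ROWS is JSON, a list of rows, each a list of 7 numbers: the shift along the tool's x, y, z in units of 200 mm (1.0 is 200 mm), then the turn, a rotation vector about the tool's x, y, z in units of 90 degrees (1.0 is 90 degrees), then the opening, from 0 (shut) to 1 (fully open). In form: [[x, y, z, rx, ry, rz, grip], ...]. A call has 1 to 20 rows; each row is the pose to reach, as a shift and turn from the pose commanded when the call began, along the tool's axes at that moment; what a row does not reach only later rows make up. A row lasts 1/8 s, in which the tool goes at most 62.5 mm and 10.7 degrees, less where a joint would pass 70% of its speed; a pose out of reach is approached as far as the arm can. A call with a number of a shift or a turn outside -1 to 1 is refused whole. A call with a gripper value outside its range is refused whole. The fingers move at their own pace and stop on an object; FORCE is the grip in N (left out, the last holds). Time passes only in rows, so rows that repeat a pose let the fingers close. It gives the time, the measured TCP pose, the force, the opening and the grip force at its end, in the units of the state.
- bot.observe(): the state, without advancing time (a new reading comes with each control period).
- bot.grab_frame(name): name is "scene" or "top"; returns a dict with "img" (384x512x3 uint8, red, green, blue), "z_map" (384x512 float32, m along the optical axis (not along the pixel's ray), 0 where there is no reading), "vfov" (degrees; the focal length in pixels is half the picture's height over the tangent of half this angle, whatever the lens; pixels are square), "cx", "cy" (the principal point, pixels), "rvec" (rotation vector, rad) and "tvec" (3), from world to camera coordinates, as OpenCV has them. Camera axes: x right, y down, z forward; pixel columns grow to the right and rows downward; lengths in m; the calibration is good to about 2 mm. A picture is of the moment at which its call begins.
- bot.job_done(): hands the job in; it is judged then, once.
The state is a dict: "clock": time; "qpos": joint angles; "qd": joint speeds; "joint_efforts": joint torques, N m; "position": TCP position; "tool_rot": TCP orientation; "force": force on the tool from outside, world axes, zero at the start; "moment": the same for the moment, N m; "grip_width": finger opening in m; "finger_force": force on a finger pad.
Only numpy, scipy, OpenCV 4.12 (cv2) and the standard library are available. Lean on these libraries where they do the work, as an engineer would, in place of code of your own. Each camera call takes 0.05 s, during which the arm holds its last target. There are 200 camera calls.

## Task

The table stove needs a fresh gas canister: take the one lying on the small stand, lay it in the stove's open bay with its neck towards the valve block, and let go. Then lock it by pressing the sprung lever under the grill pan's handle down until its catch holds it, pressing with no more than 40 N, and do not shift the pan, sauce tray, small dish, spoon, drink can, cup or bottle.

Things in the scene. Friction and masses are not known exactly. Their poses are not given: they have to be found in the camera images.
- canister: grey metal gas canister lying on its side: can 66 mm in diameter, 170 mm long, then a neck 30 mm in diameter, 15 mm long; about 0.3 kg. Origin on its axis in the middle of the can; x axis along the can, the neck points to -x. It starts on the stand, axis level, 55 mm above the table. It may roll about its axis: only its x axis matters.
- canister_neck (a point): the end face of the canister's neck, on its axis, 100 mm from the canister's origin towards -x
- stand: small fixed steel stand, plate 170 x 90 mm, with two V saddles (14 mm wide, 58 mm either side of its middle) that carry the canister; fingers fit between the saddles. Origin on the table under its middle, x axis along the trough.
- stove: fixed steel table stove. Origin on the table under the middle of the burner box (250 x 250 mm, top at 85 mm); +x away from the knob on its front, z up; the lock lever is on its +y side. On its -y side is the canister bay: a shelf at 15 mm height with two V saddles along the line y = -200 mm. The burner box's wall is 75 mm and the pan 78 mm from the bay's axis.
- cradle (a point): where the canister's origin comes to lie: on the saddles' axis, 65 mm above the table, at (0, -200, 65) mm in the stove's frame, axes as the stove's. Saddles 14 mm wide, 58 mm before and behind it. Valve block in front (face 108 mm away, top at 82 mm), stop behind (face 93 mm away, top at 65 mm): 8 mm of play either way for the canister.
- lever (a joint): lock lever on the stove's +y side: an arm ending in a black round cross bar, 12 mm thick, 54 mm long along the stove's x. 0 = up (sprung, as it starts), grows as the bar is pressed down, 0.55 rad = on its rubber stop. The push at the bar rises to about 13 N; past about 0.47 rad the sprung ball of the catch pulls the lever onto the stop and holds it; let go earlier, it springs back.
- hinge_mid (a point): mean place of the lever's hinge line, at (-50, 131, 72) mm in the stove's frame; the true hinge is up to 5 mm higher or lower, so feel for the bar. The bar's axis is 48 mm from the hinge, outwards (stove's +y): 0.25 rad above level when up, 0.30 rad below level when down, about 26 mm of travel.
- pan: square black cast-iron grill pan, 260 x 244 x 45 mm, 2.4 kg, loose on the stove, its bottom 100 mm above the table. Origin in the middle of its underside, axes as the stove's. Its flat handle (x -105 to 5 mm, out to y = 194 mm, 133 to 145 mm above the table) ends 11 mm beyond the lever's bar: reach the bar under it with a tool tilted in from the +y side.
- tray: white divided sauce tray, 170 x 95 x 26 mm, on the table; bystander
- dish: small white sauce dish, 72 mm wide, on the table; bystander
- spoon: steel spoon on the table in front of the stove; bystander
- drink: aluminium drink can standing upright, 66 mm wide, 120 mm high; bystander
- cup: steel cup, 60 mm wide, 85 mm high; bystander
- bottle: green glass bottle, 215 mm high; bystander

How it is judged:
By the outcome, as a careful person would: the job done as asked, in the order asked, and still so for the second after the job is handed in, with the robot touching nothing.
It also fails if it takes over 64 s, if anything falls off the work surface, if the arm or the gripper's body presses on something with over 40 N, if the wrist force passes 120 N, or if a joint passes its speed limit or range.

## Working session

There is one attempt and no reset: what is moved stays moved. The work goes in short steps, Python scripts to look and compute and a shell command to move; the robot and the scene stay as the last step left them, time stands still between calls to the robot, and variables do not carry over. Pictures are saved under pics/ and viewed, at most 10 in all, crops included, and the job is handed in when it is done.

```bash
ls; mkdir -p pics; python3 - <<'E'
from workcell import bot
import cv2,numpy as np
print(bot.observe())
for n in("scene","top"):
    f=bot.grab_frame(n); cv2.imwrite(f"pics/{n}0.png",f["img"][:,:,::-1]); np.savez(f"{n}0.npz",**f)
    print(n,f["vfov"],f["cx"],f["cy"],f["rvec"],f["tvec"], (f["z_map"]>0).mean())
E
```

```text
pics
{'clock': 0.0, 'qpos': array([ 1.23080941,  0.52204194, -0.03632686,  1.60001637,  0.02118764,
        1.0210927 , -0.11278329]), 'qd': array([-0.00197352,  0.001436  , -0.00149853,  0.00179572, -0.00031858,
        0.00084454, -0.00129817]), 'joint_efforts': array([ 6.98089548e-05, -9.27094173e+01,  1.98019691e+00, -3.69935381e+01,
        1.78548211e-02,  8.19649897e-03,  7.03783689e-05]), 'position': array([ 0.16645982, -0.60208706,  0.24770533]), 'tool_rot': array([-3.14042114e+00,  7.37795090e-05,  2.69786914e-01]), 'force': array([ 0.18334469, -0.05730583, -0.5145907 ]), 'moment': array([-0.01325297, -0.05935126, -0.00245338]), 'finger_force': 0.0, 'grip_width': 0.0856951187118679}
scene 42.01488863048837 254.7452470540509 196.7926637730987 [ 1.56433888  1.79098003 -0.90935459] [ 0.08671582 -0.24054414  2.14550221] 0.9757741292317709
top 54.38344955153782 257.5101770568045 190.72630165118753 [ 2.15906975 -2.21535284  0.0341933 ] [0.0104601 0.5290289 1.4162267] 0.9964243570963541
```

View pics/scene0.png

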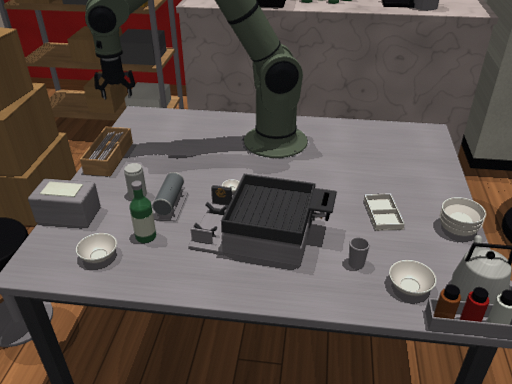

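View pics/top0.png

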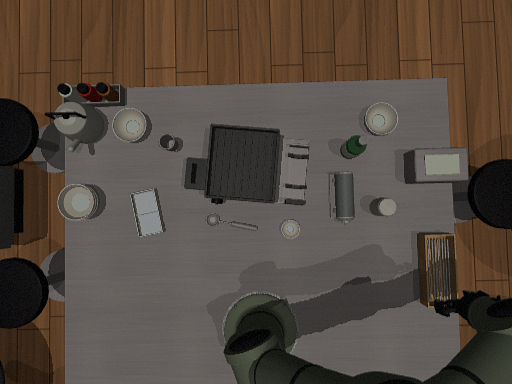

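The scene view shows the stove in the middle (pan at ~(270,210), bay on its left), the canister at (168,195) and the bottle at (143,215). In the top view the pan is at (243,163), the handle at (196,173), the bay at (296,170), and the canister at (344,195) with its neck at (346,220), towards the robot.

```bash
cat > h.py <<'E'
import numpy as np,cv2
def cloud(f):
    h,w=f["z_map"].shape; F=h/2/np.tan(np.radians(float(f["vfov"]))/2)
    v,u=np.mgrid[:h,:w]; z=f["z_map"]
    c=np.stack([(u-f["cx"])/F*z,(v-f["cy"])/F*z,z],-1)
    R=cv2.Rodrigues(f["rvec"])[0]
    return (c-f["tvec"])@R
def ray(f,uv,zh):
    F=192/np.tan(np.radians(float(f["vfov"]))/2); R=cv2.Rodrigues(f["rvec"])[0]
    uv=np.atleast_2d(uv).astype(float)
    d=np.c_[(uv[:,0]-f["cx"])/F,(uv[:,1]-f["cy"])/F,np.ones(len(uv))]@R
    o=-R.T@f["tvec"]; return o+d*((zh-o[2])/d[:,2])[:,None]
def rect(P):
    c,s,a=cv2.minAreaRect((P[:,:2]*1000).astype(np.float32)); return np.round(c,1),np.round(s,1),round(a,1)
E
python3 - <<'E'
from h import *
f=dict(np.load("top0.npz")); P=cloud(f); g=dict(np.load("scene0.npz"));Q=cloud(g)
z=P[...,2]
def sel(P,u0,u1,v0,v1,z0,z1):
    p=P[v0:v1,u0:u1].reshape(-1,3); return p[(p[:,2]>z0)&(p[:,2]<z1)]
t=sel(P,100,130,220,260,-.05,.05); print("table",t[:,2].mean(),t[:,2].std())
p=sel(P,175,290,110,215,.12,.17); print("pan+handle",rect(p))
p=sel(P,206,290,110,215,.138,.17); print("pan rim",rect(p), p[:,2].max())
p=sel(P,184,206,150,200,.12,.17); print("handle",rect(p),p[:,2].mean())
p=sel(P,280,318,130,215,.008,.03); print("shelf",rect(p),len(p),np.median(p[:,2]))
p=sel(P,280,318,190,215,.05,.13); print("valve",rect(p),len(p),np.median(p[:,2]),p[:,2].max())
p=sel(P,283,318,130,190,.03,.13); print("saddles/stop",rect(p),len(p))
p=sel(P,325,362,165,215,.065,.1); print("can",rect(p),len(p),p[:,2].max(),np.percentile(p[:,2],95))
p=sel(P,325,362,215,228,.03,.1); print("neck",rect(p),len(p),p[:,2].max())
for n,b in dict(drink=(368,402,190,222,.1,.13),bottle=(335,372,130,165,.05,.25),cup=(158,182,130,155,.05,.1),dish=(275,305,215,245,.01,.08),spoon=(200,262,208,235,.004,.05),tray=(125,170,185,240,.01,.05)).items():
    p=sel(P,*b); print(n,rect(p),p[:,2].max())
big=cv2.resize(f["img"][110:250,180:370,::-1],None,fx=4,fy=4,interpolation=cv2.INTER_CUBIC)
cv2.imwrite("pics/topcrop.png",big)
big=cv2.resize(g["img"][150:280,110:360,::-1],None,fx=3,fy=3,interpolation=cv2.INTER_CUBIC)
cv2.imwrite("pics/scenecrop.png",big)
E
```

```text
table 0.001045112927371761 0.0031786507311409745
pan+handle (array([626.8,  83.4]), array([316.4, 260.6]), 83.7)
pan rim (array([622.9,  49.3]), array([247.8, 260.5]), 83.8) 0.15309740368750407
handle (array([578.7, 208.7]), array([ 77.6, 132.3]), 83.6) 0.14567475508916916
shelf (array([ 600.3, -158.3]), array([142.1, 323.3]), 86.7) 1439 0.015538733725902027
valve (array([ 483.6, -138.3]), array([69.9, 16.7]), 83.4) 98 0.08209948977435078 0.08840543108416626
saddles/stop (array([ 616.6, -153.3]), array([ 75.5, 164.7]), 82.9) 191
can (array([ 509.7, -322. ]), array([156.1,  62.9]), 0.8) 722 0.09498527486087442 0.09047766455717567
neck (array([ 414.8, -322.1]), array([64.4, 29.8]), 88.3) 114 0.09080649364679512
drink (array([ 456.7, -456.4]), array([60.5, 60.3]), 88.9) 0.1270559287401094
bottle (array([ 675.6, -352.8]), array([67.5, 59.3]), 34.6) 0.22258068622101534
cup (array([718., 326.]), array([60. , 54.8]), 43.8) 0.09323387426414771
dish (array([ 382.7, -122.3]), array([68.4, 64.2]), 88.6) 0.028805821556164592
spoon (array([416.1, 103.9]), array([234.8,  99.6]), 88.6) 0.025985479018369954
tray (array([477.9, 410.5]), array([205.5, 130.2]), 12.3) 0.03457465598666154
```

View pics/topcrop.png

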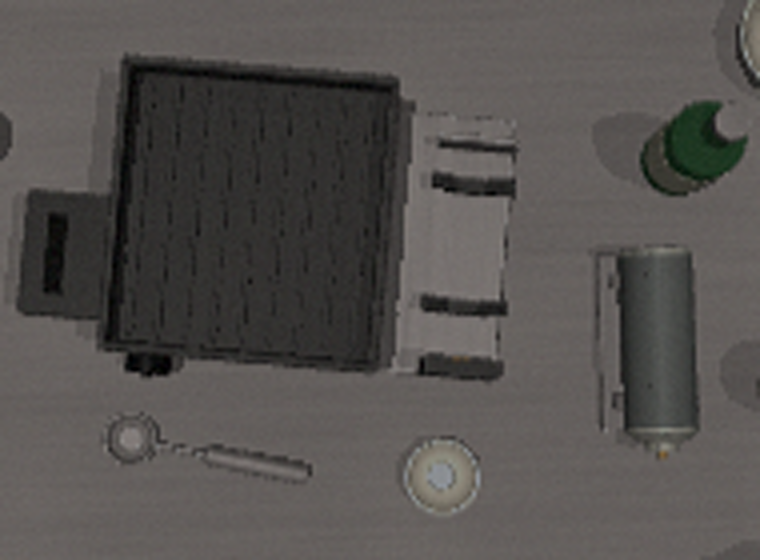

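View pics/scenecrop.png

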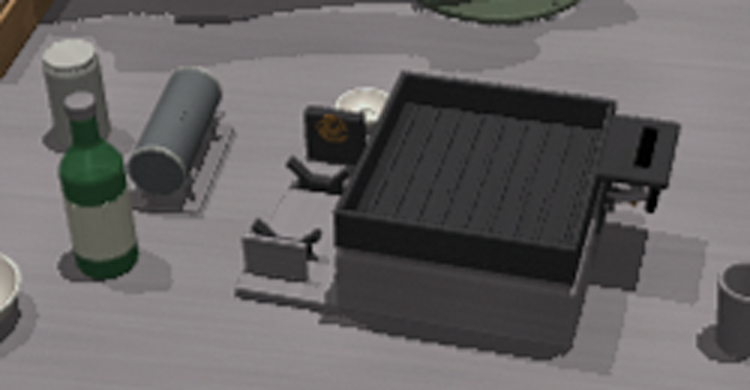

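The top crop shows the pan (105–400, 58–370), the handle at (60,255), the bay saddles at (470,185) and (462,303), and the valve block at (460,366). It also shows the canister at (658,340) with its neck at (663,445). The scene crop shows the lever's bar under the handle at about (652,198).

Next I'll fit the canister axis and the stove yaw more tightly.

```bash
python3 - <<'E'
from h import *
f=dict(np.load("top0.npz")); P=cloud(f)
p=P[160:235,322:366].reshape(-1,3); p=p[(p[:,2]>.062)]
xs=np.arange(.43,.6,.01); c=[];
for x in xs:
    q=p[abs(p[:,0]-x)<.006]; 
    if len(q)>8:
        q=q[q[:,2]>np.percentile(q[:,2],90)-.03]; c.append((x,(q[:,1].min()+q[:,1].max())/2,np.ptp(q[:,1]),q[:,2].max()))
c=np.array(c); k=np.polyfit(c[:,0],c[:,1],1); print("can y=",k,"yaw deg",np.degrees(np.arctan(k[0])),"wid",c[:,2].mean())
print("x extent",np.percentile(p[:,0],[0,1,5,95,99,100]))
g=dict(np.load("scene0.npz"));Q=cloud(g).reshape(-1,3)
q=Q[(Q[:,2]>.06)&(Q[:,2]<.1)&(Q[:,0]>.38)&(Q[:,0]<.63)&(abs(Q[:,1]+.322)<.04)]; print("scene x extent",np.percentile(q[:,0],[0,1,5,95,99,100]),"y of top",q[q[:,2]>.084][:,:2].mean(0))
# pan edges: crops px -> rays at rim 0.145
px=np.array([[398,77],[378,370],[103,348],[125,58]])/4.+[180,110]
r=ray(f,px,.145); print((r*1000).round(1), r.mean(0))
for a,b in((1,0),(2,3)): d=r[b]-r[a]; print(np.degrees(np.arctan2(d[1],d[0])))
d=r[3]-r[0]; print(np.degrees(np.arctan2(-d[0],d[1])))
v=np.array([[420,363],[502,366]])/4.+[180,110]; print("valve front/mid",ray(f,v,.082)*1000)
ca=np.array([[620,252],[690,252],[624,430],[698,430],[661,440]])/4.+[180,110]; print("can",ray(f,ca,.055)*1000)
E
```

```text
can y= [-0.36155409 -0.12006537] yaw deg -19.877664343915853 wid 0.05750775538535454
x extent [0.4036685  0.40756279 0.41906927 0.57814834 0.58523134 0.58818878]
scene x extent [0.41365299 0.41878412 0.42740245 0.58699726 0.58998716 0.59321763] y of top [ 0.50706997 -0.32201445]
[[735.6 -87.8 145. ]
 [480.2 -63.3 145. ]
 [505.4 175.  145. ]
 [759.5 151.  145. ]] [0.62019238 0.04374435 0.145     ]
-5.478936618427396
-5.406276136151575
-5.703153220252115
valve front/mid [[ 486.65596467 -103.23050155   82.        ]
 [ 482.03050767 -177.37428847   82.        ]]
can [[ 585.27603186 -292.73491032   55.        ]
 [ 583.52651345 -357.27739178   55.        ]
 [ 420.7149688  -290.57253305   55.        ]
 [ 419.02944522 -358.40072384   55.        ]
 [ 410.69387552 -324.16461629   55.        ]]
```

```bash
python3 -m inch '[[0.25,-0.11,0,0,0,0,1],[0.5,-0.22,0,0,0,0,1],[0.75,-0.33,0,0,0,0,1],[1,-0.447,0,0,0,0,1],[1,-0.447,0,0,0,0,1]]' 40; python3 -m inch '[[0.25,-0.11,0,0,0,0.09,1],[0.5,-0.22,0,0,0,0.172,1],[0.75,-0.33,0,0,0,0.172,1],[1,-0.447,0,0,0,0.172,1],[1,-0.447,0,0,0,0.172,1],[1,-0.447,0,0,0,0.172,1]]'; python3 - <<'E'
from workcell import bot
import cv2
f=bot.grab_frame("scene"); cv2.imwrite("pics/hover.png",cv2.resize(f["img"][100:280,60:310,::-1],None,fx=3,fy=3))
E
```

```text
clock: 0.72
position: [0.339, -0.4598, 0.2481]
tool_rot: [-3.141, -0.001, 0.276]
force: [-1.0, -1.5, 0.2]
grip_width: 0.0854
finger_force: 0.0
clock: 1.48
position: [0.5037, -0.3242, 0.248]
tool_rot: [3.141, 0.001, -0.001]
force: [-0.4, 0.2, -0.5]
grip_width: 0.0853
finger_force: 0.0
```

View pics/hover.png

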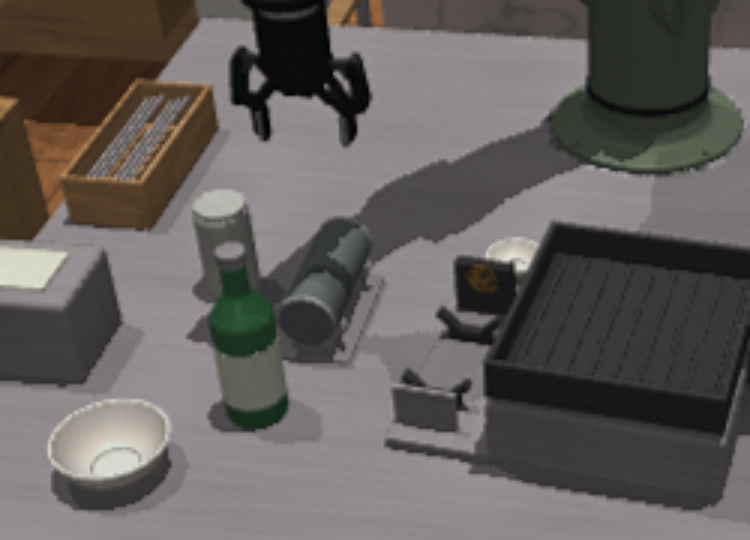

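The hover picture shows the open gripper at (300,100), above and in line with the canister at (330,280). The bottle and drink can are well clear of it.

```bash
python3 -m inch '[[0,0,0.25,0,0,0,1],[0,0,0.5,0,0,0,1],[0,0,0.62,0,0,0,1],[0,0,0.7,0,0,0,1],[0,0,0.75,0,0,0,1],[0,0,0.75,0,0,0,1]]'; python3 -m inch '[[0,0,0.06,0,0,0,1],[0,0,0.12,0,0,0,1],[0,0,0.18,0,0,0,1],[0,0,0.23,0,0,0,1],[0,0,0.23,0,0,0,1]]'; python3 -m inch '[[0,0,0,0,0,0,0.85],[0,0,0,0,0,0,0.7],[0,0,0,0,0,0,0.6],[0,0,0,0,0,0,0.5],[0,0,0,0,0,0,0.5],[0,0,0,0,0,0,0.5],[0,0,0,0,0,0,0.5],[0,0,0,0,0,0,0.5]]' 40
```

```text
clock: 2.28
position: [0.5043, -0.3238, 0.0984]
tool_rot: [3.142, 0.0, -0.001]
force: [0.1, -0.7, -0.6]
grip_width: 0.0852
finger_force: 0.0
clock: 2.9
position: [0.5041, -0.3232, 0.0514]
tool_rot: [-3.141, 0.001, -0.0]
force: [0.6, -0.7, -0.7]
grip_width: 0.0854
finger_force: 0.0
clock: 3.9
position: [0.5047, -0.3245, 0.0532]
tool_rot: [3.14, -0.001, -0.001]
force: [-1.8, -3.0, 6.7]
grip_width: 0.0649
finger_force: 43.2
```

```bash
python3 -m inch '[[0,0,-0.05,0,0,0,0.5],[0,0,-0.15,0,0,0,0.5],[0,0,-0.3,0,0,0,0.5],[0,0,-0.5,0,0,0,0.5],[0,0,-0.7,0,0,0,0.5],[0,0,-0.8,0,0,0,0.5],[0,0,-0.8,0,0,0,0.5],[0,0,-0.8,0,0,0,0.5]]'; python3 - <<'E'
from workcell import bot
from h import *
f=bot.grab_frame("scene"); cv2.imwrite("pics/lift.png",cv2.resize(f["img"][80:280,80:330,::-1],None,fx=3,fy=3,interpolation=cv2.INTER_CUBIC)); np.savez("lift.npz",**f)
E
```

```text
clock: 4.9
position: [0.5041, -0.3231, 0.2118]
tool_rot: [-3.141, 0.001, -0.0]
force: [0.5, -0.3, -4.5]
grip_width: 0.0648
finger_force: 45.9
```

View pics/lift.png

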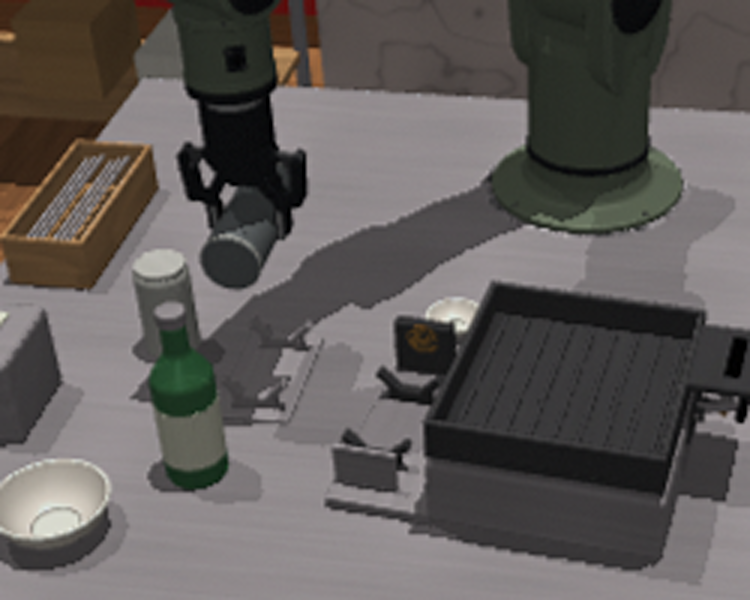

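The lift picture shows the canister held level at (240,240), the stand empty, and the bay at (390,420) clear. I'll measure how it sits in the hand and check the bay from this view.

```bash
python3 - <<'E'
from h import *
g=dict(np.load("lift.npz")); C=cloud(g)
def w(c): return (np.array(c)+.5)/3-.5+[80,80]
# held can end face
a=C[150:180,145:175].reshape(-1,3); a=a[(a[:,2]>.15)&(a[:,2]<.25)]
print("can pts x pct",np.percentile(a[:,0],[5,50,90,95,99]), "z",np.percentile(a[:,2],[1,99]),"y",np.percentile(a[:,1],[1,99]))
print("face px ->",C[tuple(np.round(w([232,258])[::-1]).astype(int))])
# bay parts, in stove frame (guess)
th=np.radians(-6); R=np.array([[np.cos(th),-np.sin(th)],[np.sin(th),np.cos(th)]]); o=np.array([.6005,-.1515])
c=np.array([[333,447],[398,462]]); s=ray(g,w(c),.065); print("stop top far edge",s, ((s[:,:2]-o)@R)*1000)
c=np.array([[396,318],[456,328]]); s=ray(g,w(c),.082); print("valve?top",s,((s[:,:2]-o)@R)*1000)
p=C.reshape(-1,3); l=(p[:,:2]-o)@R
for n,m in dict(stop=(l[:,0]>.08)&(l[:,0]<.115)&(abs(l[:,1])<.05)&(p[:,2]>.03)&(p[:,2]<.08),valve=(l[:,0]<-.09)&(l[:,0]>-.15)&(abs(l[:,1])<.05)&(p[:,2]>.04)&(p[:,2]<.1),sad=(abs(l[:,0])<.075)&(abs(l[:,1])<.05)&(p[:,2]>.03)&(p[:,2]<.08)).items():
    print(n,m.sum(),"x",np.percentile(l[m,0]*1000,[3,50,97]).round(1),"y",np.percentile(l[m,1]*1000,[2,98]).round(1),"z",np.percentile(p[m,2],[2,98]).round(3))
# box & pan edge slope check
m=(abs(p[:,2]-.145)<.006)&(p[:,0]>.45)&(p[:,0]<.8)&(p[:,1]>-.1)&(p[:,1]<.3); 
from h import rect
print("pan",rect(p[m]))
E
```

```text
can pts x pct [0.5122678  0.57722426 0.58683475 0.58831141 0.58974333] z [0.18495618 0.24853549] y [-0.36579032 -0.28250188]
face px -> [ 0.58547943 -0.31743667  0.22126258]
stop top far edge [[ 0.69256887 -0.19503516  0.065     ]
 [ 0.7073413  -0.1222183   0.065     ]] [[ 96.11517193 -33.67284775]
 [103.19524491  40.28924688]]
valve?top [[ 0.47656798 -0.17187995  0.082     ]
 [ 0.48722694 -0.09945782  0.082     ]] [[-121.12282288  -33.22272593]
 [-118.09243064   39.91682595]]
stop 201 x [90.2 94.4 99.4] y [-35.4  32.3] z [0.03  0.069]
valve 256 x [-126.2 -113.2 -106.4] y [-33.3  35.3] z [0.041 0.086]
sad 136 x [-67.4 -52.3  62.9] y [-37.8  37.4] z [0.031 0.055]
pan (array([624.5,  82.9]), array([316.7, 267.3]), 83.8)
```

```bash
python3 -m inch '[[0,-0.15,0,0,0,0,0.5],[0,-0.35,0,0,0,0,0.5],[0,-0.6,0,0,0,0.03,0.5],[0.15,-0.8,0,0,0,0.067,0.5],[0.35,-0.857,0,0,0,0.067,0.5],[0.482,-0.857,0,0,0,0.067,0.5],[0.482,-0.857,0,0,0,0.067,0.5],[0.482,-0.857,0,0,0,0.067,0.5]]'; python3 - <<'E'
from workcell import bot
from h import *
f=bot.grab_frame("scene"); cv2.imwrite("pics/above.png",cv2.resize(f["img"][100:270,150:350,::-1],None,fx=4,fy=3.5,interpolation=cv2.INTER_CUBIC)); np.savez("above.npz",**f)
E
```

```text
clock: 5.95
position: [0.6, -0.1522, 0.2113]
tool_rot: [-3.142, 0.002, -0.106]
force: [-0.3, 0.4, -3.9]
grip_width: 0.0646
finger_force: 45.9
```

View pics/above.png

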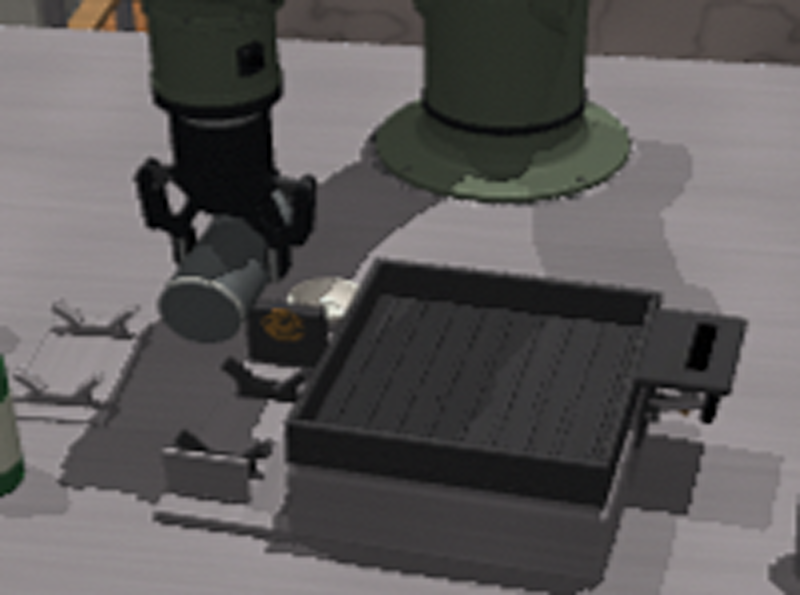

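The picture shows the canister held level at (205,290), in line with the bay (saddles at (260,380) and (225,455)) and clear of the pan. I'll lower it, slowly near the end.

```bash
python3 -m inch '[[0,0,0.1,0,0,0,0.5],[0,0,0.25,0,0,0,0.5],[0,0,0.4,0,0,0,0.5],[0,0,0.5,0,0,0,0.5],[0,0,0.58,0,0,0,0.5],[0,0,0.62,0,0,0,0.5],[0,0,0.62,0,0,0,0.5],[0,0,0.62,0,0,0,0.5]]'; python3 -m inch '[[0,0,0.02,0,0,0,0.5],[0,0,0.04,0,0,0,0.5],[0,0,0.06,0,0,0,0.5],[0,0,0.08,0,0,0,0.5],[0,0,0.09,0,0,0,0.5],[0,0,0.09,0,0,0,0.5],[0,0,0.09,0,0,0,0.5]]'
```

```text
clock: 7.0
position: [0.6013, -0.1522, 0.089]
tool_rot: [3.142, -0.001, -0.106]
force: [0.2, 0.1, -4.3]
grip_width: 0.0644
finger_force: 45.9
clock: 7.88
position: [0.601, -0.1521, 0.0704]
tool_rot: [-3.142, -0.0, -0.106]
force: [0.4, 0.3, -3.8]
grip_width: 0.0648
finger_force: 45.9
```

```bash
python3 -m inch '[[0,0,0.01,0,0,0,0.5],[0,0,0.02,0,0,0,0.5],[0,0,0.03,0,0,0,0.5],[0,0,0.03,0,0,0,0.5],[0,0,0.03,0,0,0,0.5]]'
```

```text
clock: 8.5
position: [0.601, -0.1524, 0.0644]
tool_rot: [3.141, -0.0, -0.106]
force: [-0.4, -2.7, -0.2]
grip_width: 0.0649
finger_force: 46.1
```

```bash
python3 -m inch '[[0,0,0.005,0,0,0,0.5],[0,0,0.01,0,0,0,0.5],[0,0,0.01,0,0,0,0.5]]'; python3 -m inch '[[0,0,0,0,0,0,0.75],[0,0,0,0,0,0,0.85],[0,0,0,0,0,0,0.95],[0,0,0,0,0,0,1],[0,0,0,0,0,0,1],[0,0,0,0,0,0,1]]'
```

```text
clock: 8.88
position: [0.6011, -0.1528, 0.0637]
tool_rot: [3.141, -0.001, -0.107]
force: [-8.3, -2.9, 22.3]
grip_width: 0.0649
finger_force: 48.6
clock: 9.62
position: [0.6009, -0.152, 0.0622]
tool_rot: [-3.142, 0.0, -0.106]
force: [0.7, -0.4, 0.1]
grip_width: 0.0852
finger_force: 0.0
```

```bash
python3 -m inch '[[0,0,-0.1,0,0,0,1],[0,0,-0.25,0,0,0,1],[0,0,-0.5,0,0,0,1],[0,0,-0.75,0,0,0,1],[0,0,-1,0,0,0,1],[0,0,-1,0,0,0,1],[0,0,-1,0,0,0,1]]'; python3 - <<'E'
from workcell import bot
from h import *
f=bot.grab_frame("scene"); np.savez("placed.npz",**f)
a=cv2.resize(f["img"][150:260,170:300,::-1],None,fx=4,fy=4,interpolation=cv2.INTER_CUBIC)
b=cv2.resize(f["img"][170:240,290:360,::-1],None,fx=4,fy=4,interpolation=cv2.INTER_CUBIC)
o=np.zeros((440,800,3),np.uint8); o[:,:520]=a; o[:280,520:]=b; cv2.imwrite("pics/placed.png",o)
p=cloud(f).reshape(-1,3); th=np.radians(-6); R=np.array([[np.cos(th),-np.sin(th)],[np.sin(th),np.cos(th)]]); l=(p[:,:2]-[.6005,-.1515])@R
m=(abs(l[:,0])<.1)&(abs(l[:,1])<.04)&(p[:,2]>.07)&(p[:,2]<.12)
print("x",np.percentile(l[m,0],[1,99]),"y top",l[m&(p[:,2]>.093),1].mean(),"z",np.percentile(p[m,2],[50,95,99]))
E
```

```text
clock: 10.5
position: [0.6007, -0.152, 0.2629]
tool_rot: [-3.142, -0.001, -0.106]
force: [-0.4, -0.3, 0.3]
grip_width: 0.0854
finger_force: 0.0
x [-0.08773773  0.08630392] y top 0.0006308864893693113 z [0.09231696 0.09988708 0.10127057]
```

View pics/placed.png

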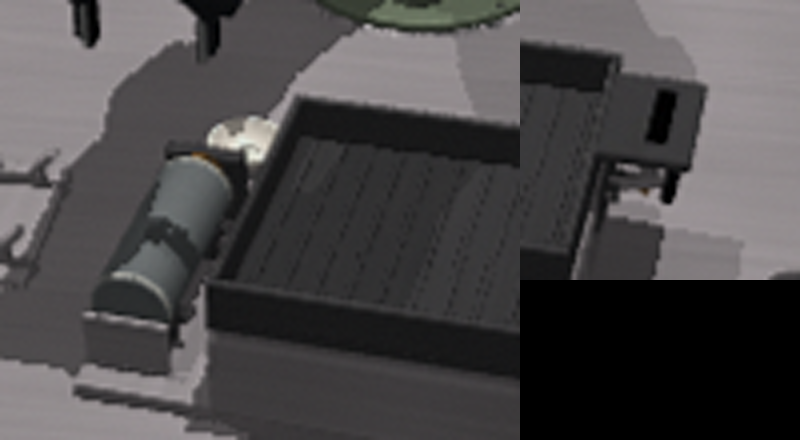

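The picture shows the canister seated in the bay at (165,240), neck at the valve block (205,155), and its end just inside the stop at (130,320). The lever's bar shows at (670,185), still up. The depth data agree: it is centred, with its top at about 0.1 m.

Next I'll shut the fingers and pass over the pan to the lever side.

```bash
python3 -m inch '[[0,-0.1,-0.1,0,0,0,0.7],[0,-0.3,-0.2,0,0,0,0.4],[0,-0.55,-0.2,0,0,0,0.1],[0,-0.8,-0.2,0,0,0,0],[0,-1,-0.2,0,0,0,0],[0,-1,-0.2,0,0,0,0]]' 40;  python3 -m inch '[[0,-0.25,0,0,0,0,0],[0,-0.5,0,0,0,0,0],[0,-0.75,0,0,0,0,0],[0,-0.95,0,0,0,0,0],[0,-1,0,0,0,0,0],[0,-1,0,0,0,0,0]]'
cat >> h.py <<'E'
from scipy.spatial.transform import Rotation as Ro
def tgt(psi,theta,flip=1):
    p,t=np.radians([psi,theta]); d=np.array([np.sin(t)*np.cos(p),np.sin(t)*np.sin(p),-np.cos(t)])
    y=flip*np.array([-np.sin(p),np.cos(p),0]); return Ro.from_matrix(np.c_[np.cross(y,d),y,d]),d
def row(s,pos,R):
    R0=Ro.from_euler("xyz",s["tool_rot"]); return (R0.inv().apply(np.array(pos)-s["position"])/.2).round(3),((R0.inv()*R).as_rotvec()/(np.pi/2)).round(3)
E
python3 - <<'E'
from workcell import bot
from h import *
s=bot.observe(); print(s["position"],s["qpos"].round(3),s["grip_width"])
for psi in(-96,-71):
  for th in (35,68):
    for fl in(1,-1): R,d=tgt(psi,th,fl); print(psi,th,fl,row(s,[.56,.36,.30],R),d.round(3))
g=dict(np.load("placed.npz")); print("bar end ray",ray(g,[327.5,216],.08))
E
```

```text
clock: 11.3
position: [0.6215, 0.0505, 0.3011]
tool_rot: [-3.141, 0.002, -0.101]
force: [0.7, 0.1, 0.1]
grip_width: -0.0
finger_force: 0.0
clock: 12.05
position: [0.643, 0.245, 0.3015]
tool_rot: [3.14, 0.001, -0.106]
force: [-0.1, -0.4, 0.8]
grip_width: -0.0001
finger_force: 0.0
[0.64304736 0.24499826 0.30145204] [-0.373  0.587 -0.129  1.343  0.076  1.217 -2.184] -6.936739653322125e-05
-96 35 1 (array([-0.474, -0.528,  0.007]), array([-0.305, -0.303, -0.966])) [-0.06  -0.57  -0.819]
-96 35 -1 (array([-0.474, -0.528,  0.007]), array([-0.303,  0.305,  0.966])) [-0.06  -0.57  -0.819]
-96 68 1 (array([-0.474, -0.528,  0.007]), array([-0.587, -0.586, -0.87 ])) [-0.097 -0.922 -0.375]
-96 68 -1 (array([-0.474, -0.528,  0.007]), array([-0.586,  0.587,  0.87 ])) [-0.097 -0.922 -0.375]
-71 35 1 (array([-0.474, -0.528,  0.007]), array([-0.389, -0.246, -1.232])) [ 0.187 -0.542 -0.819]
-71 35 -1 (array([-0.474, -0.528,  0.007]), array([-0.219,  0.346,  0.698])) [ 0.187 -0.542 -0.819]
-71 68 1 (array([-0.474, -0.528,  0.007]), array([-0.744, -0.473, -1.103])) [ 0.302 -0.877 -0.375]
-71 68 -1 (array([-0.474, -0.528,  0.007]), array([-0.425,  0.669,  0.632])) [ 0.302 -0.877 -0.375]
bar end ray [[0.591347   0.23038552 0.08      ]]
```

```bash
python3 -m inch '[[-0.1,-0.1,0,-0.04,-0.02,-0.1,0],[-0.2,-0.2,0,-0.07,-0.04,-0.2,0],[-0.3,-0.3,0,-0.1,-0.06,-0.31,0],[-0.4,-0.45,0,-0.13,-0.08,-0.42,0],[-0.47,-0.53,0,-0.17,-0.1,-0.52,0],[-0.47,-0.53,0,-0.2,-0.12,-0.62,0],[-0.47,-0.53,0,-0.2,-0.12,-0.62,0],[-0.47,-0.53,0,-0.2,-0.12,-0.62,0]]'
python3 - <<'E'
from workcell import bot
from h import *
s=bot.observe(); print(s["position"],s["qpos"].round(3))
for psi in(-81,-71):
  for th in (35,55,68): R,d=tgt(psi,th); print(psi,th,row(s,[.55,.36,.28],R))
E
```

```text
clock: 13.05
position: [0.5617, 0.3594, 0.3025]
tool_rot: [2.955, 0.299, 0.845]
force: [0.2, -0.3, -0.3]
grip_width: 0.0003
finger_force: 0.0
[0.56167453 0.35935712 0.30248802] [-0.61   0.708 -0.281  1.181  0.365  1.583 -1.604]
-81 35 (array([-0.002, -0.067,  0.108]), array([-0.136, -0.137, -0.52 ]))
-81 55 (array([-0.002, -0.067,  0.108]), array([-0.227, -0.345, -0.494]))
-81 68 (array([-0.002, -0.067,  0.108]), array([-0.285, -0.481, -0.471]))
-71 35 (array([-0.002, -0.067,  0.108]), array([-0.188, -0.121, -0.618]))
-71 55 (array([-0.002, -0.067,  0.108]), array([-0.295, -0.324, -0.581]))
-71 68 (array([-0.002, -0.067,  0.108]), array([-0.364, -0.455, -0.551]))
```

```bash
python3 -m inch '[[0,-0.02,0.02,-0.05,-0.06,-0.08,0],[0,-0.04,0.04,-0.1,-0.12,-0.16,0],[0,-0.06,0.06,-0.15,-0.19,-0.23,0],[0,-0.067,0.1,-0.2,-0.25,-0.31,0],[0,-0.067,0.1,-0.26,-0.32,-0.39,0],[0,-0.067,0.1,-0.31,-0.39,-0.47,0],[0,-0.067,0.1,-0.364,-0.455,-0.55,0],[0,-0.067,0.1,-0.364,-0.455,-0.55,0],[0,-0.067,0.1,-0.364,-0.455,-0.55,0],[0,-0.067,0.1,-0.364,-0.455,-0.55,0]]'
python3 - <<'E'
from workcell import bot
from h import *
s=bot.observe(); print(s["position"],s["qpos"].round(3)); print(Ro.from_euler("xyz",s["tool_rot"]).as_matrix().round(3))
print(tgt(-71,68)[0].as_matrix().round(3))
E
```

```text
clock: 14.3
position: [0.5503, 0.3614, 0.2821]
tool_rot: [3.133, 1.184, 1.896]
force: [-0.4, -0.3, 0.1]
grip_width: -0.0
finger_force: 0.0
[0.55033894 0.36135773 0.28207378] [-0.97   0.941 -0.104  1.214  0.897  1.9   -0.872]
[[-0.12   0.945  0.304]
 [ 0.357  0.327 -0.875]
 [-0.926  0.003 -0.377]]
[[-0.122  0.946  0.302]
 [ 0.354  0.326 -0.877]
 [-0.927  0.    -0.375]]
```

```bash
cat > geo.py <<'E'
from h import *
th=np.radians(-6.); S=np.array([[np.cos(th),-np.sin(th),0],[np.sin(th),np.cos(th),0],[0,0,1]]); so=np.array([.6214,.0479,0])
def st(p): return (np.array(p)-so)@S      # world->stove
def wo(p): return S@np.array(p)+so
def box(R,tcp,lo,hi):
    g=np.stack(np.meshgrid(*[np.linspace(a,b,n) for a,b,n in zip(lo,hi,(9,15,41))],indexing="ij"),-1).reshape(-1,3)
    return R.apply(g)+tcp
def check(psi,theta,inn=.010,zb=.084,yb=.1775,xo=0):
    R,d=tgt(psi,theta)
    tip=R.apply([.011,0,.017])                   # lower front edge
    tcp=wo([-.05+xo,yb-inn,0])-tip; tcp[2]=.2
    f=st(box(R,tcp,(-.011,-.0145,-.056),(.011,.0145,.017)))
    m=(abs(f[:,0]+.05)<.027)&(abs(f[:,1]-yb)<.006)
    top=zb+np.sqrt(.006**2-(f[m,1]-yb)**2)
    k=np.argmax(top-f[m,2]); dz=(top-f[m,2])[k]; tcp[2]+=dz; f[:,2]+=dz
    h=(f[:,0]>-.105)&(f[:,0]<.005)&(f[:,1]<.194)
    b=st(box(R,tcp,(-.043,-.043,-.25),(.043,.043,-.056))); hb=(b[:,0]>-.110)&(b[:,0]<.01)&(b[:,1]<.197)
    print(psi,theta,"tcp",tcp.round(4),"contact stove",(f[m][k]*1000).round(0),"fingers under handle max z",f[h,2].max().round(4),"of .133; inmost y",f[:,1].min().round(3),"body under",hb.sum(),"body min y",b[:,1].min().round(3),"body lowest",b[:,2].min().round(3))
    return tcp,R,d
if __name__=="__main__":
    for a in((-71,68),(-75,68),(-80,65),(-71,74)): check(*a)
    check(-71,68,inn=.006)
E
python3 geo.py
```

```text
-71 68 tcp [0.5854 0.2307 0.1054] contact stove [-38. 175.  90.] fingers under handle max z 0.127 of .133; inmost y 0.154 body under 2 body min y 0.192 body lowest 0.087
-75 68 tcp [0.5862 0.231  0.105 ] contact stove [-38. 176.  90.] fingers under handle max z 0.1252 of .133; inmost y 0.155 body under 1 body min y 0.196 body lowest 0.086
-80 65 tcp [0.5873 0.2303 0.1049] contact stove [-37. 175.  89.] fingers under handle max z 0.1262 of .133; inmost y 0.155 body under 0 body min y 0.197 body lowest 0.09
-71 74 tcp [0.5848 0.2323 0.1043] contact stove [-38. 175.  90.] fingers under handle max z 0.1218 of .133; inmost y 0.156 body under 0 body min y 0.199 body lowest 0.078
-71 68 tcp [0.5858 0.2347 0.1066] contact stove [-37. 178.  90.] fingers under handle max z 0.1261 of .133; inmost y 0.158 body under 1 body min y 0.196 body lowest 0.088
```

```bash
python3 - <<'E'
from geo import *
from workcell import bot
s=bot.observe()
for a in ((-71,73,.007),(-76,73,.007)):
    tcp,R,d=check(*a); e=tcp+[0,0,.005]
    print(row(s,e-.09*d,R), (e-.09*d).round(3))
E
```

```text
-71 73 tcp [0.5853 0.235  0.1054] contact stove [-37. 177.  90.] fingers under handle max z 0.1227 of .133; inmost y 0.159 body under 0 body min y 0.201 body lowest 0.081
(array([ 0.589, -0.043,  0.481]), array([ 0.001, -0.057, -0.002])) [0.557 0.316 0.137]
-76 73 tcp [0.5863 0.2353 0.1051] contact stove [-36. 175.  90.] fingers under handle max z 0.1219 of .133; inmost y 0.159 body under 0 body min y 0.207 body lowest 0.08
(array([ 0.589, -0.   ,  0.483]), array([ 0.054, -0.057,  0.017])) [0.566 0.319 0.136]
```

```bash
python3 -m inch '[[0.1,-0.01,0.05,0,-0.02,0,0],[0.25,-0.02,0.18,0,-0.04,0,0],[0.4,-0.03,0.3,0,-0.057,0,0],[0.52,-0.04,0.42,0,-0.057,0,0],[0.589,-0.043,0.481,0,-0.057,0,0],[0.589,-0.043,0.481,0,-0.057,0,0],[0.589,-0.043,0.481,0,-0.057,0,0]]'
python3 - <<'E'
from geo import *
from workcell import bot
s=bot.observe(); print(s["qpos"].round(3))
tcp,R,d=check(-71,73,.007); print("ori err deg",np.degrees((Ro.from_euler("xyz",s["tool_rot"]).inv()*R).magnitude()))
f=bot.grab_frame("scene"); cv2.imwrite("pics/stage.png",cv2.resize(f["img"][130:270,270:410,::-1],None,fx=4,fy=4,interpolation=cv2.INTER_CUBIC))
print(row(s,tcp+[0,0,.005],R))
E
```

```text
clock: 15.18
position: [0.5563, 0.3176, 0.137]
tool_rot: [3.137, 1.275, 1.903]
force: [-0.5, 0.6, -0.4]
grip_width: 0.0003
finger_force: 0.0
[-0.951  1.126 -0.083  1.307  0.923  1.772 -1.054]
-71 73 tcp [0.5853 0.235  0.1054] contact stove [-37. 177.  90.] fingers under handle max z 0.1227 of .133; inmost y 0.159 body under 0 body min y 0.201 body lowest 0.081
ori err deg 0.3105162442540267
(array([-0.001, -0.   ,  0.457]), array([0.003, 0.001, 0.   ]))
```

View pics/stage.png

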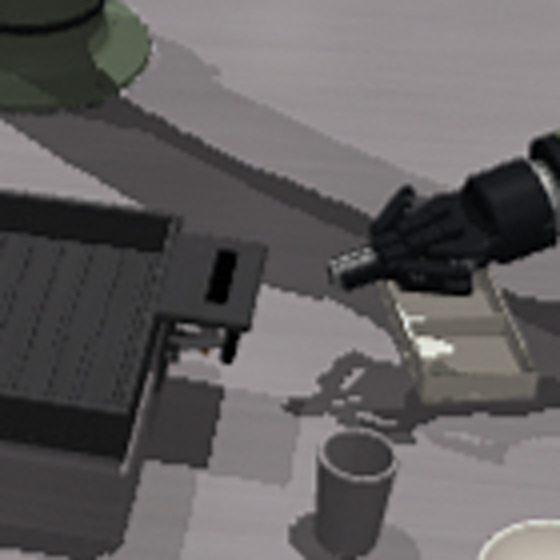

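The staging picture shows the shut fingertips at (345,268), pointing in under the handle. The bar is at (232,345), which projects to (0.591, 0.230), as predicted. Cup and tray are clear, so I'll slide in along the tool axis.

```bash
python3 -m inch '[[0,0,0.08,0,0,0,0],[0,0,0.16,0,0,0,0],[0,0,0.24,0,0,0,0],[0,0,0.29,0,0,0,0],[0,0,0.32,0,0,0,0],[0,0,0.32,0,0,0,0]]'; python3 -m inch '[[0,0,0.03,0,0,0,0],[0,0,0.06,0,0,0,0],[0,0,0.09,0,0,0,0],[0,0,0.12,0,0,0,0],[0,0,0.137,0,0,0,0],[0,0,0.137,0,0,0,0]]'
python3 - <<'E'
from geo import *
from workcell import bot
s=bot.observe()
tcp,R,d=check(-71,73,.007); print("err",(s["position"]-tcp).round(4)); print("down 10mm:",row(s,s["position"]+[0,0,-.01],R))
E
```

```text
clock: 15.98
position: [0.5764, 0.2589, 0.1173]
tool_rot: [-3.141, 1.276, 1.908]
force: [-0.3, 0.0, 0.0]
grip_width: -0.0003
finger_force: 0.0
clock: 16.73
position: [0.5851, 0.2341, 0.1094]
tool_rot: [-3.141, 1.276, 1.908]
force: [-0.0, -0.0, 0.1]
grip_width: -0.0003
finger_force: 0.0
-71 73 tcp [0.5853 0.235  0.1054] contact stove [-37. 177.  90.] fingers under handle max z 0.1227 of .133; inmost y 0.159 body under 0 body min y 0.201 body lowest 0.081
err [-0.0002 -0.0009  0.0039]
down 10mm: (array([0.048, 0.   , 0.015]), array([0.003, 0.001, 0.001]))
```

```bash
python3 -m inch '[[0.012,0,0.0037,0,0,0,0],[0.024,0,0.0073,0,0,0,0],[0.036,0,0.011,0,0,0,0],[0.048,0,0.0146,0,0,0,0],[0.048,0,0.0146,0,0,0,0]]'; python3 -m inch '[[0.012,0,0.0037,0,0,0,0],[0.024,0,0.0073,0,0,0,0],[0.024,0,0.0073,0,0,0,0]]'
```

```text
clock: 17.35
position: [0.585, 0.2344, 0.0993]
tool_rot: [-3.141, 1.277, 1.908]
force: [-0.6, 0.6, 3.6]
grip_width: 0.0002
finger_force: 1.2
clock: 17.73
position: [0.5854, 0.2348, 0.0957]
tool_rot: [3.136, 1.278, 1.902]
force: [-1.7, 4.8, 14.5]
grip_width: -0.0001
finger_force: 6.3
```

```bash
python3 -m inch '[[0.012,0,0.0037,0,0,0,0],[0.024,0,0.0073,0,0,0,0],[0.024,0,0.0073,0,0,0,0]]'; python3 -m inch '[[0.012,0,0.0037,0,0,0,0],[0.024,0,0.0073,0,0,0,0],[0.024,0,0.0073,0,0,0,0]]'
```

```text
clock: 18.1
position: [0.5854, 0.2348, 0.0901]
tool_rot: [3.137, 1.277, 1.904]
force: [1.8, 3.5, 6.1]
grip_width: -0.0003
finger_force: 2.9
clock: 18.48
position: [0.5852, 0.2346, 0.0844]
tool_rot: [3.14, 1.276, 1.906]
force: [0.8, 0.8, 2.1]
grip_width: 0.0003
finger_force: 1.0
```

```bash
python3 -m inch '[[0,0,0,0,0,0,0],[0,0,0,0,0,0,0]]'; python3 -m inch '[[0.012,0,0.0037,0,0,0,0],[0.012,0,0.0037,0,0,0,0]]'; python3 - <<'E'
from workcell import bot
from h import *
f=bot.grab_frame("scene"); g=dict(np.load("placed.npz"))
np.savez("press.npz",**f)
for a in (g,f):
    c=a["img"][205:235,315:340].astype(int).sum(-1); print("dark px centroid",[ (v.mean().round(1)) for v in np.nonzero(c<60)],(c<60).sum())
    print((a["img"][206:232,318:336].mean(-1)).astype(int))
E
```

```text
clock: 18.73
position: [0.585, 0.2343, 0.0842]
tool_rot: [-3.141, 1.276, 1.908]
force: [0.3, 1.0, 1.4]
grip_width: 0.0003
finger_force: 0.6
clock: 18.98
position: [0.5849, 0.2342, 0.0815]
tool_rot: [-3.139, 1.276, 1.909]
force: [0.9, 0.0, -0.6]
grip_width: 0.0004
finger_force: 0.0
dark px centroid [np.float64(9.7), np.float64(10.7)] 26
[[ 56  56  58  55  55  53  51  50  54  59  60  58  58  58  55  50 132 146]
 [ 57  56  57  58  60  60  60  60  60  59  58  58  58  59  53  88 138 146]
 [ 54  55  57  59  60  60  60  60  59  60  60  58  57  58  50  98 139 144]
 [ 39  42  46  49  54  54  55  56  57  59  58  59  60  59  44 120 142 143]
 [ 20  23  27  30  34  35  38  40  44  47  50  53  54  54  52 131 144 141]
 [ 96  59  28  26  22  21  22  22  26  32  32  33  34  33  43 130 144 143]
 [119 114  66  51  51  42  70  97  46  15  20  22  20  14  78 134 143 142]
 [ 57  69  55  54  57  49  71 105  48   8   7  24  84 122 136 144 145 144]
 [ 48  52  58  60  60  59  64  75  37   6   1  20 126 149 149 146 145 145]
 [ 63  65  65  65  64  64  65  56  24   4   0  79 140 150 146 145 146 146]
 [ 60  61  6
[... 2496 characters left out ...]
161 161 123  86  80  82]
 [130 130 130 130 131 136  80  20   3   0  90 150 161 122  86  80  82  83]
 [136 134 134 134 135 138  64   8   2   0 134 162 124  85  81  82  83  82]
 [ 85  85  84  83 128 140  89  24   0  17 146 125  87  80  83  82  81  78]
 [ 58  58  57  56  81  88  72  27  50  93 111  90  83  84  83  81  80 129]
 [ 60  60  60  59  59  59  60  49 112  92  69  67  67  66  80  81  77 148]
 [ 61  61  60  60  61  60  61  56 128  84  58  61  60  59  64 113 123 140]
 [ 61  61  61  61  60  61  60  57 126  83  58  61  61  60  57 126  99 128]
 [ 60  62  62  61  62  61  58 112 140  83  59  60  61  61  60  82  64  81]
 [ 61  60  60  61  60  60  59  83  90  67  60  62  62  61  61  59  57  58]]
```

The depth of the bar in the picture changed by about 5.5 px (row 220 to 225.5), close to the full 26 mm of travel, and the force dropped to zero as if the catch had snapped. I'll feel for the stop gently to confirm.

```bash
python3 -m inch '[[0.01,0,0.003,0,0,0,0],[0.01,0,0.003,0,0,0,0]]'; python3 -m inch '[[0.005,0,0.0015,0,0,0,0],[0.005,0,0.0015,0,0,0,0]]'
```

```text
clock: 19.27
position: [0.585, 0.2343, 0.0795]
tool_rot: [-3.14, 1.276, 1.909]
force: [-0.7, 0.1, 0.0]
grip_width: 0.0001
finger_force: 0.2
clock: 19.52
position: [0.585, 0.2344, 0.0785]
tool_rot: [-3.141, 1.276, 1.909]
force: [-0.9, 0.9, 0.0]
grip_width: -0.0003
finger_force: 0.0
```

```bash
python3 -m inch '[[0.007,0,0.002,0,0,0,0],[0.007,0,0.002,0,0,0,0]]'; python3 -m inch '[[0.007,0,0.002,0,0,0,0],[0.007,0,0.002,0,0,0,0]]'
```

```text
clock: 19.77
position: [0.5851, 0.2343, 0.0777]
tool_rot: [3.14, 1.277, 1.906]
force: [-0.8, 0.3, 6.9]
grip_width: 0.0
finger_force: 2.9
clock: 20.02
position: [0.5853, 0.2343, 0.0773]
tool_rot: [3.138, 1.279, 1.903]
force: [-4.2, 0.4, 15.9]
grip_width: 0.0002
finger_force: 7.5
```

The stop is felt: the force rises to 16 N within 1 mm. I'll ease off, retract along the tool axis, and check.

```bash
python3 -m inch '[[-0.02,0,-0.006,0,0,0,0],[-0.05,0,-0.015,0,0,0,0],[-0.07,0,-0.02,0,0,0,0],[-0.07,0,-0.02,0,0,0,0]]'; python3 -m inch '[[0,0,-0.1,0,0,0,0],[0,0,-0.25,0,0,0,0],[0,0,-0.4,0,0,0,0],[0,0,-0.6,0,0,0,0],[-0.15,0,-0.7,0,0,0,0],[-0.3,0,-0.7,0,0,0,0],[-0.3,0,-0.7,0,0,0,0],[-0.3,0,-0.7,0,0,0,0]]'; python3 - <<'E'
from workcell import bot
from geo import *
f=bot.grab_frame("scene"); t=bot.grab_frame("top"); np.savez("end.npz",**f)
o=np.zeros((560,800,3),np.uint8)
o[:,:560]=cv2.resize(f["img"][140:280,230:370,::-1],(560,560),interpolation=cv2.INTER_CUBIC)
o[:240,560:]=cv2.resize(f["img"][160:240,200:280,::-1],(240,240),interpolation=cv2.INTER_CUBIC)
o[240:480,560:]=cv2.resize(t["img"][90:250,170:330,::-1],(240,240),interpolation=cv2.INTER_CUBIC)
cv2.imwrite("pics/end.png",o)
g=dict(np.load("scene0.npz"));t0=dict(np.load("top0.npz"))
c=f["img"][206:232,320:332].mean(-1); print("bar dark rows",np.nonzero((c<12).any(1))[0]+206)
for n,(a,b) in dict(scene=(g,f),top=(t0,t)).items():
    d=cv2.absdiff(a["img"],b["img"]).max(-1); print(n,"pan region diff>40:", (d[180:260,235:330]>40).sum() if n=="scene" else (d[120:205,185:282]>40).sum())
for a in (g,f):
    P=cloud(a).reshape(-1,3); m=(abs(P[:,2]-.145)<.006)&(P[:,0]>.45)&(P[:,0]<.8)&(P[:,1]>-.1)&(P[:,1]<.245); print("pan",rect(P[m]))
E
```

```text
clock: 20.52
position: [0.5852, 0.2342, 0.0906]
tool_rot: [3.141, 1.276, 1.907]
force: [-0.3, 0.3, 0.0]
grip_width: 0.0001
finger_force: 0.0
clock: 21.52
position: [0.546, 0.3448, 0.1878]
tool_rot: [-3.138, 1.276, 1.911]
force: [-0.9, -0.4, -0.9]
grip_width: -0.0002
finger_force: 0.0
bar dark rows [217 218 219 220 221 222 223 224 225 226]
scene pan region diff>40: 227
top pan region diff>40: 0
pan (array([623.9,  82.6]), array([317.8, 271.5]), 84.4)
pan (array([625.2,  82.8]), array([316.3, 267.1]), 83.3)
```

View pics/end.png

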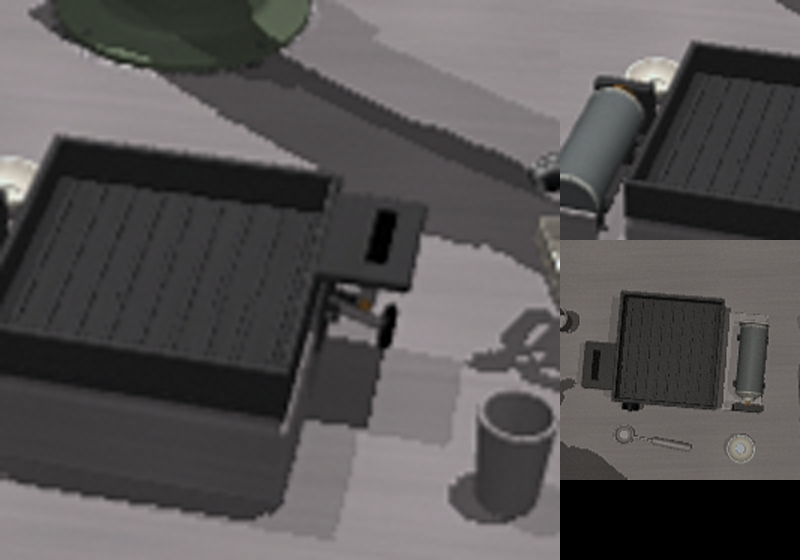

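The last picture shows the lever held down (bar at (387,325), rows 217–226, with the tool withdrawn) and the canister seated with its neck at the valve block. The pan, cup, dish and spoon haven't moved: there are no differing pixels around the pan in the top view. Handing in.

```bash
python3 -c "
from workcell import bot
print(bot.job_done())"
```

```text
the job is handed in; nothing more can be done
None
```

The canister is in the bay with its neck at the valve block and released, the lever is latched down (about 16 N was the highest reading while pressing), the pan did not shift in the images, nor did I see any other item moved, and the job was handed in at about 21.6 s.

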